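Isolate and vent the bench air unit

ROBOT

A 6-joint arm with a two-finger parallel gripper is mounted at the origin on the work surface. World frame = base frame: x ahead of the robot, y to its left, z up, the work surface at z = 0. Lengths are in m, angles in rad, forces in N, time in s.
With the tool pointing down it reaches from about 0.4 to 0.825 m from the base axis. Payload 7 kg.
Tool frame: the origin (TCP) lies at the very end of the fingers, on their centre line; the grasp point (between the pads) lies 19 mm behind it; z points along the fingers, y is the line along which they close (so a half turn about z gives the same grasp; the last joint's range is limited). The gripper opens to 88 mm and grips with 3 to 60 N. Pads are 19 mm wide; open, the fingers measure 130 mm over their backs; the gripper's body (78 mm by 193 mm) begins 47 mm behind the grasp point.
Start: joints at [1.544, 0.359, 0.012, 0, -1.224, -0.288], TCP at [0.209, 0.642, 0.227] pointing down, gripper open.
Joint ranges: [-3.07, 3.07], [-1.43, 2.12], [-1.02, 1.25], [-3.03, 1.67], [-3.05, -0], [-3.03, 3.03]. Speed limits (rad/s): [2.39, 2.39, 3.01, 3.14, 3.14, 3.14].

INTERFACE

Orientations are given as [roll, pitch, yaw] about the fixed x, y, z axes, in that order (R = Rz(yaw) Ry(pitch) Rx(roll)).
In Python, from station import arm gives the robot as it stands.
- The arm moves only by the tool step_arm, never from a script. Its argument "rows" is a list of rows, each a list of 5 numbers: the shift along the world's x, y, z in m, then the turn about the world's z in rad, then the finger opening in m, from 0 to 0.0876. In form: [[x, y, z, spin, gripper], ...]. A call has 1 to 20 rows; each row is the pose to reach, as a shift and turn from the pose commanded when the call began; what a row does not reach only later rows make up. A row lasts 1/10 s, in which the tool goes at most 50 mm and 8.59 degrees, less where a joint would pass 70% of its speed; a pose out of reach is approached as far as the arm can. A call with a gripper value outside its range is refused whole. The fingers move at their own pace and stop on an object; "newtons" is the grip in N (left out, the last holds). Time passes only in rows, so rows that repeat a pose let the fingers close. It gives the time, the measured TCP pose, the force, the opening and the grip force at its end, in the units of the state.
- arm.get_state(): the state, without advancing time (a new reading comes with each control period).
- arm.grab_frame(name): name is "scene" or "side" or "wrist"; returns a dict with "color" (400x640x3 uint8, blue, green, red), "vfov" (degrees; the focal length in pixels is half the picture's height over the tangent of half this angle, whatever the lens; pixels are square), "cx", "cy" (the principal point, pixels), "rvec" (rotation vector, rad) and "tvec" (3), from world to camera coordinates, as OpenCV has them. Camera axes: x right, y down, z forward; pixel columns grow to the right and rows downward; lengths in m; the calibration is good to about 2 mm. The wrist camera is an equidistant fisheye: a pixel r from the principal point sees the ray r / f radians off the axis. A picture is of the moment at which its call begins. There is no depth.
- arm.job_done(): hands the job in; it is judged then, once.
The state is a dict: "t": time; "q": joint angles; "qd": joint speeds; "joint_efforts": joint torques, N m; "eef_pos": TCP position; "ee_rot": TCP orientation; "force": force on the tool from outside, world axes, zero at the start; "moment": the same for the moment, N m; "width": finger opening in m; "gripper_force": force on a finger pad.
Only numpy, scipy, OpenCV 4.12 (cv2) and the standard library are available. Lean on these libraries where they do the work, as an engineer would, in place of code of your own. Each camera call takes 0.05 s, during which the arm holds its last target. There are 200 camera calls.

TASK

The filter of the compressed-air unit on the bench is going to be changed, so make the unit safe first: with a fingertip push the long supply lever, at the end where the pipe comes up out of the bench, round until that valve is fully shut with its lever square across the line, and only then push the short vent lever at the other end, next to the manifold, round until it is fully open with its lever in line. Push the levers gently, without gripping or forcing them against their stops, and leave the regulator knob at its setting. Disturb or pick up nothing that stands on the bench, and finish with the hand clear.

Things in the scene. Friction and masses are not known exactly. Their poses are not given: they have to be found in the camera images.
- air_unit: compressed-air service unit bolted to the bench: a straight row of fittings, axis 165 mm above the bench, along this body's y. Origin on the bench below the middle of the row, z up; gauge and quick coupler face -x. Along y: supply pipe rising from the bench at +215 mm, brass supply valve, filter, regulator, manifold, small brass vent valve, silencer ending at -187 mm
- filter_top (a point): top centre of the grey filter head, 193 mm above the bench; the filter (y +37 to +95 mm of the unit, clear bowl hanging below) and the regulator beside it (y -23 to +35 mm, gauge to x -58 mm) have heads 56 mm deep and no higher than this, but for the regulator knob
- manifold_top (a point): top centre of the aluminium manifold block (78 mm along the row, 40 mm square), 185 mm above the bench; pipe, valve bodies and coupler (to x -58 mm) are no higher than this below the levers, and the strut frame behind (x +36 to +79 mm, y within 100 mm of the unit's origin) reaches 171 mm
- supply_lever (a joint): angle of the long lever (rad): 0 = fully open, in line, pointing along the unit's +y over the supply pipe; grows to 1.571 = fully shut, at its stop, square across the line, pointing along the unit's +x; it shuts clockwise seen from above. Starts at 0 to 0.3. Friction 0.3 N m all the way (3.5 N at 85 mm from the stem), no spring, stays where left
- supply_pivot (a point): on the vertical turning axis of the long lever, at the mid-height of its sleeve (210 mm above the bench)
- supply_tip (a point): outer end of the long lever, at sleeve mid-height, 115 mm from supply_pivot. The lever is flat steel with a black sleeve 18 mm wide and 8 mm thick (206 to 214 mm above the bench) from 34 mm out to the tip; nearer the stem it is cranked down, with a 12 mm nut hub. The point's position follows the lever
- vent_lever (a joint): angle of the short lever (rad): 0 = fully shut, square across the line, pointing along the unit's -x; grows to 1.571 = fully open, at its stop, in line, pointing along the unit's -y over the silencer; it opens anticlockwise seen from above. Starts at 0 to 0.1. Friction 0.3 N m all the way (5 N at 60 mm from the stem), no spring, stays where left. The gauge needle falls as it opens
- vent_pivot (a point): on the vertical turning axis of the short lever, at the mid-height of its sleeve (209 mm above the bench)
- vent_tip (a point): outer end of the short lever, at sleeve mid-height, 80 mm from vent_pivot. Flat steel with a black sleeve 14 mm wide and 8 mm thick (205 to 213 mm above the bench) from 34 mm out to the tip. The point's position follows the lever
- regulator_knob (a joint): angle (rad) of the black ribbed knob on top of the regulator, 0 at the start; 45 mm diameter, turns easily if brushed; to be left at its setting
- knob_top (a point): centre of the top of the regulator knob, 240 mm above the bench
- spare_bowl: clear plastic filter bowl, an open cup 53 mm in diameter and 85 mm tall, standing loose in front of (-x side of) the unit; origin under its centre. Bystander
- filter_element: new white filter element, upright cylinder 34 mm in diameter and 63 mm tall, standing loose in front of the unit; origin under its centre. Bystander
- wrench: steel spanner 170 mm long lying along its own x, in front of the vent end of the unit; origin under its middle. Bystander
- spray_can: spray can 56 mm in diameter, 165 mm tall, standing left of the unit; origin under its centre. Bystander
- oil_bottle: white squeeze bottle 48 mm in diameter, 130 mm tall, standing behind the unit; origin under its centre. Bystander
- screwdriver: screwdriver 200 mm long lying along its own x, right of the unit; origin under its middle. Bystander
- pulley: aluminium belt pulley 72 mm in diameter and 32 mm tall lying flat behind the unit; origin under its centre. Bystander

How it is judged:
On the way, in this order (a step that is already met when the one before it is completed fails the run):
1. the supply valve is shut (lever within 10 degrees of its stop) while the vent is still shut (value of joint supply_lever above 1.4 rad and value of joint vent_lever below 0.3 rad), for 0.2 s.
2. the vent valve is open (lever within 10 degrees of its stop) (value of joint vent_lever above 1.4 rad), for 0.2 s.
At the end, for the whole second after the job is handed in: Supply lever within 10 degrees (0.17 rad) of its shut stop and vent lever within 10 degrees of its open stop; the regulator knob within 0.15 rad of its first setting; every bystander within 20 mm of where it stood (value of joint each of supply_lever, vent_lever above 1.4 rad and value of joint regulator_knob between -0.15 and 0.15 rad and distance of each of spare_bowl, filter_element, wrench, spray_can, oil_bottle, screwdriver, pulley from where it was at the start of the episode below 0.02 m); the robot touches nothing.
It fails at once if the vent is opened (past 0.3 rad) before the supply is shut (value of joint vent_lever above 0.3 rad and value of joint supply_lever below 1.4 rad).
It fails at once if a lever is gripped or forced (more than 35 N from the fingers) (contact force between the fingers and supply_lever above 35 N or contact force between the fingers and vent_lever above 35 N).
It fails at once if the regulator knob is turned by more than 0.15 rad (value of joint regulator_knob above 0.15 rad or value of joint regulator_knob below -0.15 rad).
It fails at once if a bystander is moved by more than 20 mm, picked up or knocked over (distance of any of spare_bowl, filter_element, wrench, spray_can, oil_bottle, screwdriver, pulley from where it was at the start of the episode above 0.02 m or angle between any of spare_bowl, filter_element, wrench, spray_can, oil_bottle, screwdriver, pulley's own z axis and vertical above 0.35 rad).
It also fails if it takes over 54 s, if anything falls off the work surface, if the arm or the gripper's body presses on something with over 40 N, if the wrist force passes 120 N, or if a joint passes its speed limit or range.

## Working session

There is one attempt and no reset: what is moved stays moved. The work goes in short steps, Python scripts to look and compute and a tool call to move; the robot and the scene stay as the last step left them, time stands still between calls to the robot, and variables do not carry over. Pictures are saved under pics/ and viewed, at most 10 in all, crops included, and the job is handed in when it is done.

Besides the shell and the picture viewer there is one more tool, called as name(argument=value, ...), one argument or row to a line, values as JSON. step_arm: Moves the arm, as the interface text tells. Its arguments: {"type":"object","properties":{"rows":{"type":"array"},"newtons":{"type":"number"}},"required":["rows"]}

```bash
mkdir -p pics; cat > h.py <<'E'
import numpy as np, cv2, json
from station import arm
def grab(n,save=None):
    f=arm.grab_frame(n)
    if save: cv2.imwrite('pics/'+save,f['color'])
    return f
def ray(f,u,v,fish=False):
    h=f['color'].shape[0]; F=h/2/np.tan(np.radians(f['vfov'])/2)
    R=cv2.Rodrigues(np.array(f['rvec'],float))[0]; t=np.array(f['tvec'],float).ravel()
    d=np.array([u-f['cx'],v-f['cy']])
    if fish:
        r=np.hypot(*d); a=r/F; c=np.r_[d/max(r,1e-9)*np.sin(a),np.cos(a)]
    else: c=np.r_[d/F,1]
    return -R.T@t, R.T@c
def onz(f,u,v,z,fish=False):
    o,d=ray(f,u,v,fish); return o+d*(z-o[2])/d[2]
def proj(f,p,fish=False):
    h=f['color'].shape[0]; F=h/2/np.tan(np.radians(f['vfov'])/2)
    R=cv2.Rodrigues(np.array(f['rvec'],float))[0]; c=R@np.array(p)+np.array(f['tvec']).ravel()
    if fish:
        r=np.hypot(c[0],c[1]); return np.array([f['cx'],f['cy']])+F*np.arctan2(r,c[2])*c[:2]/r
    return np.array([f['cx'],f['cy']])+F*c[:2]/c[2]
E
python3 - <<'E'
from h import *
a=[grab(n,n+'0.png') for n in('scene','side','wrist')]
import pickle; pickle.dump(a,open('f0.pkl','wb'))
for f in a: print(ray(f,320,200))
print(arm.get_state())
E
```

```text
(array([ 1.40909135, -0.49663455,  1.14481963]), array([-0.60288486,  0.34318453, -0.72045298]))
(array([ 0.03994403, -0.67674513,  1.02618197]), array([ 0.43161863,  0.58038131, -0.69088091]))
(array([0.28796352, 0.61656228, 0.38309529]), array([-0.27664937,  0.11067949, -0.9548259 ]))
{'t': 0.15, 'q': array([ 1.54409212e+00,  3.59235358e-01,  1.12695321e-02, -2.60510900e-04,
       -1.22407934e+00, -2.88093395e-01]), 'qd': array([ 1.00132544e-03, -2.42530245e-03,  3.42401556e-03,  2.78097327e-03,
        4.23330439e-05,  1.36910005e-04]), 'joint_efforts': array([-2.26558368e-03, -5.83277857e+01,  2.93293476e+01,  7.00138003e+00,
        8.75999598e-03, -1.13931080e-04]), 'eef_pos': array([0.20890989, 0.64147471, 0.22582852]), 'ee_rot': array([ 3.14032569e+00, -1.20022741e-04, -3.14886198e-01]), 'force': array([-1.0354889 ,  0.16281496,  0.18595604]), 'moment': array([-0.02668233,  0.02145773,  0.00465456]), 'gripper_force': 0.0, 'width': 0.08771884218194569}
```

View pics/scene0.png

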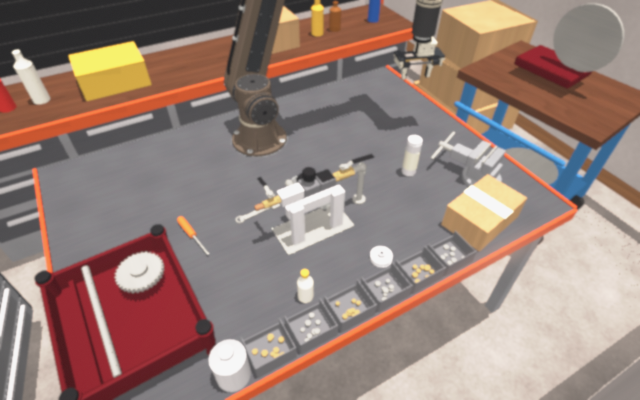

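View pics/side0.png

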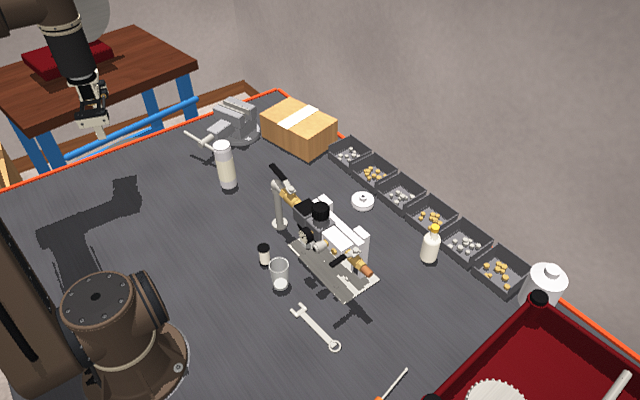

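The scene view shows the supply lever near (360,158), the knob at (308,174) and the vent lever at (265,187). In the side view the supply lever is near (278,172), the knob at (320,211) and the vent lever at (338,260). Next I'll zoom in.

```bash
python3 - <<'E'
import cv2,numpy as np
a=cv2.imread('pics/scene0.png')[140:220,225:385]; b=cv2.imread('pics/side0.png')[155:295,255:395]
cv2.imwrite('pics/za.png',cv2.resize(a,None,fx=5,fy=5,interpolation=cv2.INTER_CUBIC))
cv2.imwrite('pics/zb.png',cv2.resize(b,None,fx=4,fy=4,interpolation=cv2.INTER_CUBIC))
E
```

```text
(no output)
```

View pics/za.png

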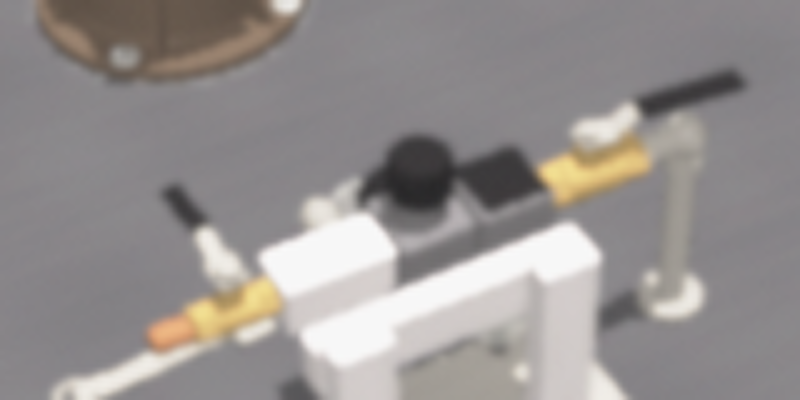

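View pics/zb.png

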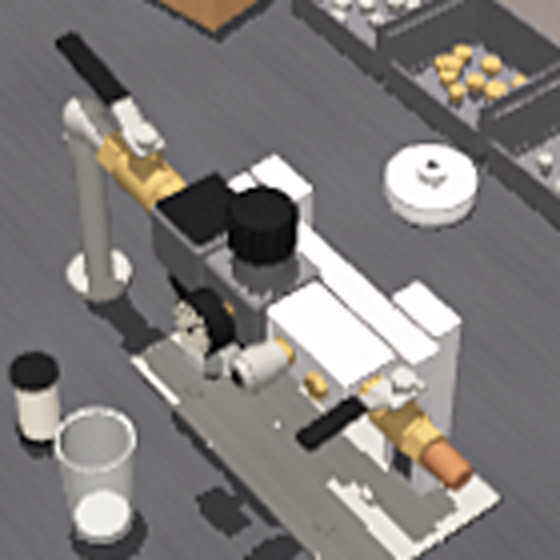

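The zooms show each lever's sleeve ends, the knob top and the manifold top clearly in both views. I'll cast those points onto their known heights and compare the two views.

```bash
python3 - <<'E'
from h import *; import pickle
S,D,W=pickle.load(open('f0.pkl','rb'))
P={'stip':(.212,(740,78),(67,43)),'sslv':(.213,(640,105),(123,104)),'vtip':(.211,(170,190),(303,440)),'vslv':(.212,(203,224),(360,402)),
'knob':(.24,(418,155),(263,208)),'filt':(.193,(507,175),(204,208)),'m1':(.185,(262,255),(270,310)),'m2':(.185,(365,215),(320,280)),'m3':(.185,(395,248),(392,350)),'m4':(.185,(285,290),(340,385))}
for k,(z,a,b) in P.items():
    ua=(225+(a[0]+.5)/5-.5,140+(a[1]+.5)/5-.5); ub=(255+(b[0]+.5)/4-.5,155+(b[1]+.5)/4-.5)
    print(k,onz(S,*ua,z)[:2].round(4),onz(D,*ub,z)[:2].round(4))
E
```

```text
stip [0.5316 0.2082] [0.525  0.2011]
sslv [0.5231 0.1328] [0.5194 0.123 ]
vtip [ 0.4444 -0.1746] [ 0.4412 -0.174 ]
vslv [ 0.4845 -0.1695] [ 0.4835 -0.1728]
knob [ 0.521  -0.0346] [ 0.5177 -0.0356]
filt [0.5208 0.0314] [0.5159 0.0259]
m1 [ 0.5022 -0.1389] [ 0.5003 -0.0653]
m2 [ 0.5015 -0.0644] [ 0.5407 -0.0642]
m3 [ 0.5381 -0.0617] [ 0.5393 -0.1364]
m4 [ 0.5376 -0.1398] [ 0.497  -0.1388]
```

step_arm(
  rows=[
    [0,0,0.03,0,0],
    [0,-0.02,0.07,0,0],
    [0.02,-0.05,0.08,0,0],
    [0.04,-0.085,0.08,0.05,0],
    [0.06,-0.12,0.08,0.1,0],
    [0.08,-0.155,0.08,0.15,0],
    [0.1,-0.19,0.08,0.2,0],
    [0.12,-0.225,0.08,0.24,0],
    [0.14,-0.26,0.08,0.24,0],
    [0.16,-0.295,0.08,0.24,0],
    [0.18,-0.33,0.08,0.24,0],
    [0.2,-0.365,0.08,0.24,0],
    [0.215,-0.395,0.08,0.24,0],
    [0.23,-0.425,0.08,0.24,0],
    [0.24,-0.45,0.08,0.24,0],
    [0.25,-0.47,0.08,0.24,0],
    [0.25,-0.475,0.08,0.24,0],
    [0.25,-0.475,0.08,0.24,0],
    [0.25,-0.475,0.08,0.24,0],
    [0.25,-0.475,0.08,0.24,0],
  ],
  newtons=5,
)

```text
t: 2.15
eef_pos: [0.4587, 0.1675, 0.3065]
ee_rot: [-3.141, 0.0, -0.074]
force: [-0.3, 0.3, -0.0]
width: 0.0005
gripper_force: 0.0
```

```bash
python3 - <<'E'
from h import *
fs=[grab(n) for n in('wrist','side')]
for p in [(.519,.092,.21),(.459,.167,.307),(.519,-.170,.209)]: print([proj(f,p,i==0).round(0) for i,f in enumerate(fs)])
cv2.imwrite('pics/m1.png',np.vstack([fs[0]['color'],np.hstack([fs[1]['color'][100:300,200:520],np.zeros((200,320,3),np.uint8)])]))
s=arm.get_state(); print(s['eef_pos'],s['ee_rot'],s['width'],s['q'],s['force'])
import pickle; pickle.dump(fs,open('f1.pkl','wb'))
E
```

```text
[array([412., 129.]), array([292., 188.])]
[array([328., 257.]), array([254., 153.])]
[array([614., 133.]), array([356., 248.])]
[0.45877264 0.16753593 0.30652618] [-3.14155217e+00  7.35006455e-05 -7.36655644e-02] 0.0006480638761646976 [ 7.53639672e-01  4.89080286e-04 -2.52006542e-01 -8.41750013e-05
 -1.31832065e+00  7.43512117e-01] [0.27257965 0.63278265 0.74822995]
```

View pics/m1.png

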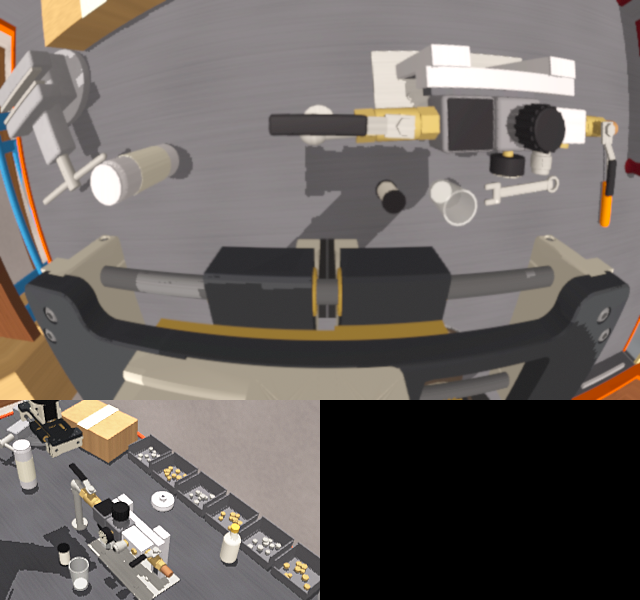

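The wrist view gives a clear top-down look: supply nut (403,126), supply sleeve from (367,125) to tip (270,125), vent nut (609,128) and vent tip (605,225). The closed fingertips are near (328,245). I'll cast these.

```bash
python3 - <<'E'
from h import *; import pickle
W=pickle.load(open('f1.pkl','rb'))[0]
for n,u,v,z in [('snut',403,126,.205),('sslv',367,125,.214),('stip',270,125,.214),('vnut',609,128,.205),('vslv',609,160,.213),('vtip',605,225,.213),('fl',297,240,.307),('fr',362,240,.307)]: print(n,onz(W,u,v,z,True).round(4))
E
```

```text
snut [0.5217 0.0982 0.205 ]
sslv [0.5245 0.1303 0.214 ]
stip [0.5306 0.2083 0.214 ]
vnut [ 0.5241 -0.1641  0.205 ]
vslv [ 0.4878 -0.1591  0.213 ]
vtip [ 0.4062 -0.1731  0.213 ]
fl [0.4707 0.1834 0.307 ]
fr [0.468  0.1472 0.307 ]
```

step_arm(
  rows=[
    [0.008,0.001,-0.02,0,0],
    [0.018,0.003,-0.045,0,0],
    [0.024,0.005,-0.07,0,0],
    [0.028,0.005,-0.09,0,0],
    [0.03,0.005,-0.102,0,0],
    [0.03,0.005,-0.107,0,0],
    [0.034,0.005,-0.107,0,0],
    [0.038,0.005,-0.107,0,0],
    [0.042,0.005,-0.107,0,0],
    [0.045,0.005,-0.107,0,0],
    [0.048,0.005,-0.107,0,0],
    [0.05,0.005,-0.107,0,0],
    [0.05,0.005,-0.107,0,0],
  ],
)

```text
t: 3.55
eef_pos: [0.5088, 0.1719, 0.1997]
ee_rot: [-3.141, 0.001, -0.075]
force: [-3.5, 1.1, 3.2]
width: 0.0003
gripper_force: 2.0
```

```bash
python3 - <<'E'
from h import *
f=grab('wrist','w2.png'); g=grab('side'); s=grab('scene')
cv2.imwrite('pics/m2.png',np.vstack([f['color'],np.hstack([cv2.resize(g['color'][140:240,220:380],(320,200)),cv2.resize(s['color'][120:220,260:420],(320,200))])]))
s=arm.get_state(); print(s['eef_pos'],s['ee_rot'],s['force'])
E
```

```text
[0.50881905 0.17181646 0.19966303] [-3.14150674e+00  1.85898910e-04 -7.48391276e-02] [-3.9618063   0.52564753  4.362432  ]
```

View pics/m2.png

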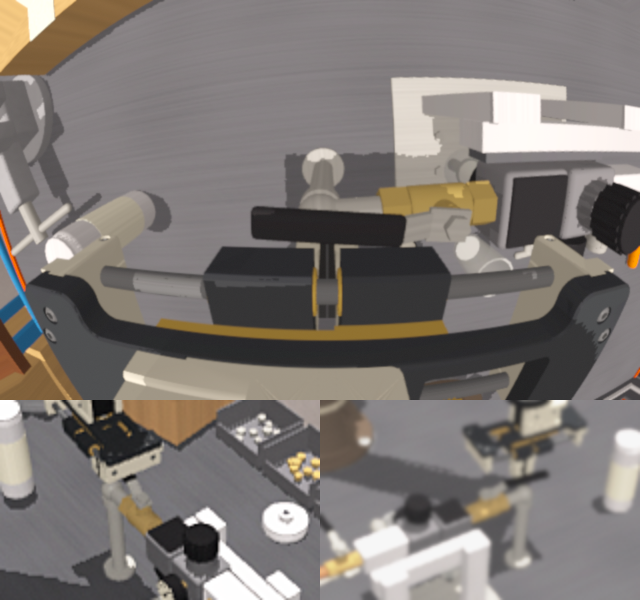

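The finger is now resting against the sleeve with light contact (about 4 N). I'll sweep the arc.

step_arm(
  rows=[
    [0.005,0.001,0,-0.06,0],
    [0.0095,0.0014,0,-0.12,0],
    [0.0135,0.0014,0,-0.17,0],
    [0.0175,0.0013,0,-0.22,0],
    [0.0255,0.0003,0,-0.32,0],
    [0.033,-0.0013,0,-0.42,0],
    [0.041,-0.004,0,-0.52,0],
    [0.048,-0.007,0,-0.62,0],
    [0.055,-0.011,0,-0.72,0],
    [0.0616,-0.0157,0,-0.82,0],
    [0.0676,-0.021,0,-0.92,0],
    [0.073,-0.027,0,-1.02,0],
    [0.0755,-0.03,0,-1.07,0],
    [0.078,-0.033,0,-1.12,0],
    [0.078,-0.033,0,-1.12,0],
  ],
)

```text
t: 5.2
eef_pos: [0.5866, 0.1387, 0.1989]
ee_rot: [3.14, 0.0, -1.196]
force: [-1.0, 1.6, -1.2]
width: 0.0006
gripper_force: 1.3
```

```bash
python3 - <<'E'
from h import *
f=grab('wrist'); g=grab('side'); s=grab('scene')
cv2.imwrite('pics/m3.png',np.vstack([f['color'],np.hstack([cv2.resize(g['color'][140:240,220:380],(320,200)),cv2.resize(s['color'][120:220,260:420],(320,200))])]))
s=arm.get_state(); print(s['eef_pos'],s['ee_rot'],s['force'])
E
```

```text
[0.58707688 0.13891615 0.19933877] [-3.14149918e+00 -1.04766483e-04 -1.19349731e+00] [-1.94859548  2.30880147 -0.28315471]
```

View pics/m3.png

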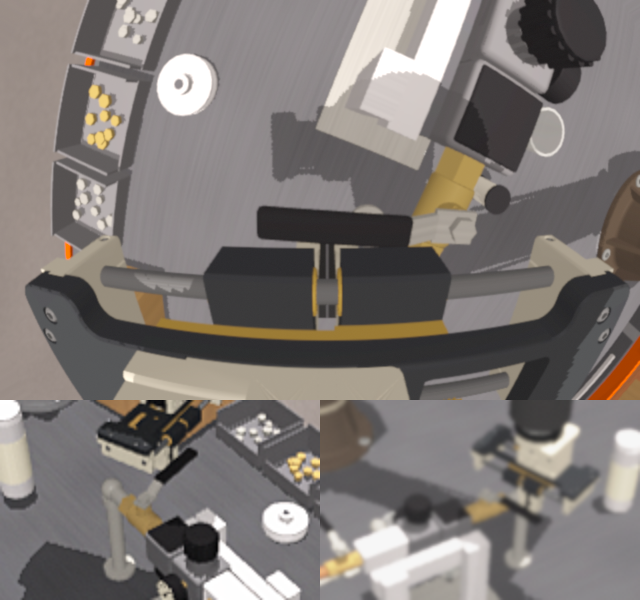

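step_arm(
  rows=[
    [0.0025,-0.0035,0,-0.05,0],
    [0.0043,-0.007,0,-0.1,0],
    [0.006,-0.0105,0,-0.15,0],
    [0.0077,-0.014,0,-0.2,0],
    [0.0088,-0.017,0,-0.24,0],
    [0.0097,-0.0195,0,-0.27,0],
    [0.0105,-0.021,0,-0.3,0],
    [0.0105,-0.021,0,-0.3,0],
  ],
)

```text
t: 6.15
eef_pos: [0.5974, 0.1182, 0.1994]
ee_rot: [3.142, 0.001, -1.494]
force: [-3.2, 3.3, -0.5]
width: 0.0006
gripper_force: 1.9
```

```bash
python3 - <<'E'
from h import *
f=grab('wrist'); import pickle; pickle.dump(f,open('f3.pkl','wb'))
s=arm.get_state(); print(s['eef_pos'],s['ee_rot'],s['force'])
m=(f['color'].max(2)<60).astype(np.uint8); m[246:]=0; m[:195]=0; m[:,:240]=0; m[:,420:]=0
n,l,st,c=cv2.connectedComponentsWithStats(m); print(st[1:][st[1:,4]>100])
# top edge line of sleeve
us=np.arange(265,405,5); vs=np.array([np.argmax(m[:,u]) for u in us]); print(vs)
p=np.array([onz(f,u,v,.214,True)[:2] for u,v in zip(us,vs) if v>0])
k=np.polyfit(p[:,0],p[:,1],1); print('lever ang from +x',np.arctan(k[0]), p[0],p[-1])
cv2.imwrite('pics/w3.png',f['color'])
E
```

```text
[0.59737172 0.11822875 0.19944363] [ 3.14158647e+00  5.05861715e-04 -1.49352868e+00] [-2.78082531  4.21671226 -1.50139064]
[[ 260  208  154   38 4747]]
[208 209 209 209 209 210 210 210 211 211 211 211 212 212 212 212 212 213
 213 213 214 213 214 215 215 215 215 215]
lever ang from +x 0.02175971141168197 [0.63189805 0.08795438] [0.56471037 0.08651325]
```

step_arm(
  rows=[
    [0,-0.001,0,-0.01,0],
    [0,-0.001,0,-0.01,0],
    [0,0.008,0,0,0],
    [0,0.018,0.005,0,0],
    [0,0.025,0.03,0,0],
    [0,0.025,0.065,0,0],
    [-0.005,0.015,0.095,-0.02,0],
    [-0.015,-0.01,0.11,-0.05,0],
    [-0.03,-0.04,0.11,-0.07,0],
    [-0.05,-0.075,0.11,-0.07,0],
    [-0.07,-0.11,0.11,-0.07,0],
    [-0.085,-0.145,0.11,-0.07,0],
    [-0.1,-0.18,0.11,-0.07,0],
    [-0.115,-0.21,0.11,-0.07,0],
    [-0.127,-0.235,0.11,-0.07,0],
    [-0.131,-0.245,0.11,-0.07,0],
    [-0.131,-0.245,0.11,-0.07,0],
    [-0.131,-0.245,0.11,-0.07,0],
  ],
)

```text
t: 8.0
eef_pos: [0.4671, -0.1269, 0.31]
ee_rot: [-3.141, -0.0, -1.565]
force: [0.6, 0.4, 0.2]
width: 0.0005
gripper_force: 0.0
```

```bash
python3 - <<'E'
from h import *; import pickle
f=grab('wrist'); g=grab('side'); s=grab('scene'); pickle.dump((f,g,s),open('f4.pkl','wb'))
cv2.imwrite('pics/m4.png',np.vstack([f['color'],np.hstack([cv2.resize(g['color'][140:240,220:380],(320,200)),cv2.resize(s['color'][120:220,260:420],(320,200))])]))
s=arm.get_state(); print(s['eef_pos'],s['ee_rot'],s['force'])
E
```

```text
[ 0.46702976 -0.1264363   0.30949322] [ 3.14141278e+00 -1.00149807e-04 -1.56369532e+00] [ 0.60000086 -0.14895261  0.09076947]
```

View pics/m4.png

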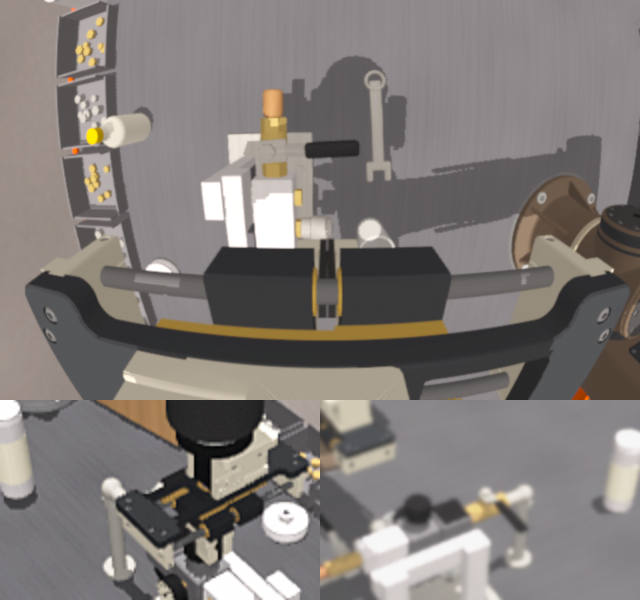

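The vent lever is visible square across, with its sleeve from (306,150) to (358,148) and its nut near (272,148). In the scene inset the supply lever stands square across the line. I'll cast the vent points.

```bash
python3 - <<'E'
from h import *; import pickle
f=pickle.load(open('f4.pkl','rb'))[0]
for n,u,v,z in [('vnut',272,148,.205),('vslv',306,150,.213),('vtip',358,148,.213),('sil',273,91,.165)]: print(n,onz(f,u,v,z,True).round(4))
E
```

```text
vnut [ 0.5161 -0.173   0.205 ]
vslv [ 0.4862 -0.1722  0.213 ]
vtip [ 0.4432 -0.1743  0.213 ]
sil [ 0.5214 -0.2241  0.165 ]
```

step_arm(
  rows=[
    [-0.002,-0.005,-0.02,0,0],
    [-0.0025,-0.0085,-0.05,0,0],
    [-0.0025,-0.0085,-0.08,0,0],
    [-0.0025,-0.0085,-0.1,0,0],
    [-0.0025,-0.0085,-0.11,0,0],
    [-0.0025,-0.0125,-0.11,0,0],
    [-0.0025,-0.0165,-0.11,0.01,0],
    [-0.0025,-0.0205,-0.11,0.02,0],
    [-0.0025,-0.0245,-0.11,0.02,0],
    [-0.0025,-0.0275,-0.11,0.03,0],
    [-0.0025,-0.0305,-0.11,0.03,0],
    [-0.0025,-0.0305,-0.11,0.03,0],
  ],
)

```text
t: 9.35
eef_pos: [0.4642, -0.1573, 0.2002]
ee_rot: [-3.14, 0.001, -1.535]
force: [-0.9, 5.0, 4.1]
width: 0.0006
gripper_force: 2.8
```

step_arm(
  rows=[
    [-0.0008,-0.004,0,0.065,0],
    [-0.0017,-0.0097,0,0.165,0],
    [-0.0019,-0.0155,0,0.265,0],
    [-0.0015,-0.0214,0,0.365,0],
    [-0.0005,-0.0271,0,0.465,0],
    [0.001,-0.0328,0,0.565,0],
    [0.0031,-0.0383,0,0.665,0],
    [0.0057,-0.0435,0,0.765,0],
    [0.0088,-0.0484,0,0.865,0],
    [0.0123,-0.053,0,0.965,0],
    [0.0164,-0.0572,0,1.065,0],
    [0.0186,-0.0592,0,1.115,0],
    [0.0208,-0.061,0,1.165,0],
    [0.0208,-0.061,0,1.165,0],
  ],
)

```text
t: 10.75
eef_pos: [0.4836, -0.2181, 0.1992]
ee_rot: [-3.141, 0.003, -0.368]
force: [-3.0, 5.4, 1.7]
width: 0.0004
gripper_force: 2.5
```

```bash
cat > ang.py <<'E'
from h import *
f=grab('wrist','w%d.png'%(100*arm.get_state()['t']))
s=arm.get_state(); print(s['eef_pos'],s['ee_rot'],s['force'])
m=(f['color'].max(2)<60).astype(np.uint8); m[246:]=0; m[:195]=0; m[:,:240]=0; m[:,420:]=0
us=np.arange(240,420,6); vs=np.array([np.argmax(m[:,u]) for u in us]); print(vs)
ok=(vs>0)&(abs(vs-np.median(vs[vs>0]))<8); p=np.array([onz(f,u,v,.213,True)[:2] for u,v in zip(us[ok],vs[ok])])
d=p[-1]-p[0]; print('dir',np.arctan2(d[1],d[0]),p[0],p[-1])
E
python3 ang.py
```

```text
[ 0.48358063 -0.21812639  0.19915293] [-3.14091264e+00  2.73929848e-03 -3.69400103e-01] [-3.49416851  5.56720235  1.74049445]
[  0   0   0   0   0   0   0 220 220 219 219 219 219 219 218 218 218 218
 218 218 217 222   0   0   0   0   0   0   0   0]
dir -1.963577620783959 [ 0.51775776 -0.20673078] [ 0.50169282 -0.24550594]
```

step_arm(
  rows=[
    [0.0024,-0.0018,0,0.05,0],
    [0.0048,-0.0034,0,0.1,0],
    [0.0074,-0.005,0,0.15,0],
    [0.0099,-0.0062,0,0.2,0],
    [0.012,-0.0072,0,0.24,0],
    [0.0137,-0.0079,0,0.27,0],
    [0.0152,-0.0085,0,0.3,0],
    [0.0165,-0.009,0,0.32,0],
    [0.0165,-0.009,0,0.32,0],
  ],
)

```text
t: 11.7
eef_pos: [0.4996, -0.2273, 0.1991]
ee_rot: [-3.14, 0.003, -0.049]
force: [-4.6, 3.0, 1.5]
width: 0.0007
gripper_force: 2.3
```

```bash
python3 ang.py
```

```text
[ 0.49959547 -0.22730528  0.19904115] [-3.14038182  0.00326515 -0.04969823] [-4.22763763  3.59652556  0.87623194]
[  0   0   0   0   0   0   0 220 220 219 219 219 219 219 219 219 219 219
 219 219 219 223   0   0   0   0   0   0   0   0]
dir -1.6573030362194783 [ 0.5285989  -0.20631919] [ 0.52497168 -0.2481445 ]
```

The vent is at about 1.48 rad and still moving freely. I'll push slightly further, then back off.

step_arm(
  rows=[
    [0.001,0,0,0.02,0],
    [0.002,0,0,0.03,0],
    [0.003,0,0,0.04,0],
    [0.003,0,0,0.04,0],
    [0.003,0,0,0.04,0],
  ],
)

```text
t: 12.25
eef_pos: [0.5022, -0.2281, 0.1991]
ee_rot: [-3.141, 0.004, -0.01]
force: [-6.3, -0.4, 0.4]
width: 0.0003
gripper_force: 3.0
```

```bash
python3 ang.py
```

```text
[ 0.50222347 -0.22803783  0.19906757] [-3.14136403  0.00391819 -0.01010529] [-5.8839166  -0.65820758  0.27054158]
[  0   0   0   0   0   0   0 221 220 220 220 220 220 220 219 219 219 219
 219 219 219 223   0   0   0   0   0   0   0   0]
dir -1.6058683485048226 [ 0.52985127 -0.20596724] [ 0.5283787 -0.2479371]
```

Vent at about 1.54 rad. Retreating toward -x, then up.

step_arm(
  rows=[
    [-0.01,0,0,0,0],
    [-0.025,0,0,0,0],
    [-0.03,0,0.02,0,0],
    [-0.03,0,0.06,0,0],
    [-0.03,0,0.1,0,0],
    [-0.04,0,0.14,0,0],
    [-0.06,-0.02,0.16,0,0],
    [-0.06,-0.04,0.16,0,0],
    [-0.06,-0.05,0.16,0,0],
    [-0.06,-0.05,0.16,0,0],
  ],
)

```text
t: 13.3
eef_pos: [0.4436, -0.2784, 0.3592]
ee_rot: [-3.141, 0.0, -0.011]
force: [0.2, -0.3, -0.6]
width: 0.0003
gripper_force: 0.0
```

```bash
python3 - <<'E'
from h import *
f=grab('wrist'); g=grab('side'); s=grab('scene')
cv2.imwrite('pics/m5.png',np.vstack([f['color'][:250],np.hstack([cv2.resize(g['color'][140:300,220:400],(320,300)),cv2.resize(s['color'][120:260,220:390],(320,300))])]))
print(arm.get_state()['force'])
E
```

```text
[ 0.81094773  0.51618805 -0.28914587]
```

View pics/m5.png

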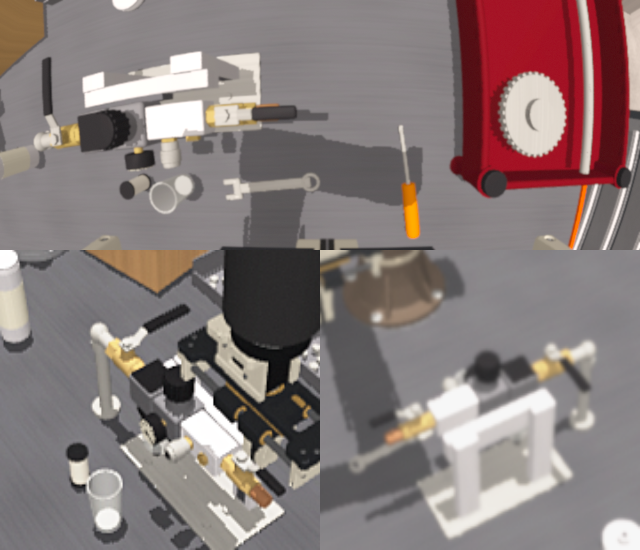

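The supply lever is square across at (47,90), the vent lever is in line at (270,113), the bystanders are where they were and the hand is clear.

```bash
python3 -c "
from station import arm
print(arm.job_done())"
```

```text
the job is handed in; nothing more can be done
None
```

I shut the supply valve, then opened the vent, and handed the job in with the hand clear; by camera both levers are within about 2 degrees of their stops, I saw no sign that the knob or bystanders had moved, and the verdict was not shown.

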